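# Clamp a block in the dowel-boring jig

## Robot

A 7-joint arm with a two-finger parallel gripper is mounted at the origin on a cart in front of the work surface, level with it; the furniture and walls round the work are solid. World frame = base frame: x ahead of the robot, y to its left, z up, the work surface at z = 0. Lengths are in m, angles in rad, forces in N, time in s.
With the tool pointing down it reaches from about 0.35 to 0.9 m from the base axis. Payload 8.1 kg.
Tool frame: the origin (TCP) lies at the centre of the arm's flange, where the gripper is bolted on; the fingertips stand 178 mm ahead of it and the grasp point (between the pads) lies 159 mm ahead of it; z points along the fingers, y is the line along which they close (so a half turn about z gives the same grasp; the last joint's range is limited). The gripper opens to 92 mm and grips with 3 to 60 N. Pads are 19 mm wide; open, the fingers measure 130 mm over their backs; the gripper's body (75 mm by 190 mm) begins 47 mm behind the grasp point.
Start: joints at [-1.278, 0.434, 0.025, 1.573, -0.012, 1.134, -0.075], TCP at [0.241, 0.577, 0.405] pointing down, gripper open.
Joint ranges: [-2.62, 2.62], [-0.44, 2.09], [-1.27, 1.32], [0.08, 2.57], [-1.32, 4.46], [0.12, 2], [-2.74, 2.74]. Speed limits (rad/s): [2.22, 2.22, 3.01, 3.01, 3.14, 3.14, 3.14].

## Interface

Orientations are given as a rotation vector (axis times angle).
In Python, from cell import arm gives the robot as it stands. The module is installed in compiled form; this text tells all that it offers.
- The arm moves only by the shell command python3 -m inch 'ROWS' [FORCE]. ROWS is text: rows parted by semicolons, each of 5 numbers parted by spaces: the shift along the tool's x, y, z in m, then the turn about the tool's z in rad, then the finger opening in m, from 0 to 0.0918. In form: x y z roll fingers; .... A call has 1 to 5 rows; each row is the pose to reach, as a shift and turn from the pose commanded when the call began, along the tool's axes at that moment; what a row does not reach only later rows make up. A row lasts 1/10 s, in which the tool goes at most 50 mm and 8.59 degrees, less where a joint would pass 70% of its speed; a pose out of reach is approached as far as the arm can. A call with a gripper value outside its range is refused whole. The fingers move at their own pace and stop on an object; FORCE is the grip in N (left out, the last holds). Time passes only in rows, so rows that repeat a pose let the fingers close. It gives the time, the measured TCP pose, the force, the opening and the grip force at its end, in the units of the state.
- arm.observe(): the state, without advancing time (a new reading comes with each control period).
- arm.get_image(name): name is "side" or "top"; returns the picture (420x560x3 uint8, red, green, blue); there is no depth.
- arm.get_calibration(name): a dict with "intrinsics" (3x3 intrinsics, pixels), "pose" (4x4, takes a point from camera to world coordinates). Camera axes: x right, y up, looking along -z (the intrinsics and any distortion apply to the point x, -y, -z); pixel columns grow to the right and rows downward; lengths in m; the calibration is good to about 2 mm. A picture is of the moment at which its call begins. get_calibration takes no time and is no camera call.
- arm.sign_off(): hands the job in; it is judged then, once.
Trained networks look in the newest picture that a camera, given by its name, has taken for a name from the list of things; names that differ only in an ending like _2 or _b are one class to them, and where a whole thing is asked for, a point or a joint stands for the part that bears it (a point fixed in the world has none). Each returns a list of dicts, best first, with "conf" (0 to 1); they miss things now and then, are a little off and sometimes report something else, mostly with a low value. They report only what shows in the picture. A call takes as long as a camera call.
- arm.look_for(camera, query): "point" ([row, column] in pixels, amid what is visible of it).
- arm.silhouettes(camera, query): "region" (420x560 bool, what is visible of it) and "point" ([row, column] in pixels, amid what is visible of it).
- arm.place_of(camera, query): "point" ([row, column] in pixels: a listed point, or the origin of a listed thing).
The state is a dict: "clock": time; "joints": joint angles; "dq": joint speeds; "joint_efforts": joint torques, N m; "position": TCP position; "ee_rot": TCP orientation; "force": force on the tool from outside, world axes, zero at the start; "ft_torque": the same for the moment, N m; "width": opening from 0.0 (shut) to 1.0 (fully open); "gripper_force": force on a finger pad.
Only numpy, scipy, OpenCV 4.12 (cv2) and the standard library are available. Lean on these libraries where they do the work, as an engineer would, in place of code of your own. Each camera call takes 0.05 s, during which the arm holds its last target. There are 200 camera calls.

## Task

Get the hardwood block in the dowel-boring jig ready for drilling, with the fingers as a pusher only: slide the block home along its channel until its end is hard against the aluminium drill guide, then swing the grey clamp strap round over the block until it stops against the steel pin, and then push the red cam lever fully down so that the strap's rubber pad clamps the block. Grasp and lift nothing, do not press the lever down before the strap is over the block, and leave the other things on the bench where they are.

Things in the scene. Friction and masses are not known exactly. Their poses are not given: they have to be found in the camera images.
- jig: Plywood base of the boring jig, fixed on the bench, 225 (x) by 134 (y), 18 high. Frame: origin on the bench surface, x along the channel from the drill guide (near the robot) to its open end (far), y left, z up; base spans x -110..115, y -82..52. Two wooden rails, x -66..75, tops at z 32, leave a channel 49 wide centred on y = 0. May stand turned up to 0.3 rad.
- guide_face (a point): Centre of the inner face of the aluminium drill guide, the end stop of the channel: jig frame (-68, 0, 33) mm. The guide is 66 wide and reaches up to z 54. Site axes as the jig's.
- stop_pin (a point): Top of the upright steel stop pin (8 dia) of the strap, jig frame (-22.5, 32.5, 80) mm, on the left rail.
- block: Loose reddish-brown hardwood block, 120 long, 45 wide, 30 high, about 0.1 kg, lying lengthwise in the channel on the base (underside z 18, top z 48). Origin: centre of its underside; its own x axis stands 8 deg anticlockwise of its length. Starts 15 to 35 mm short of the drill guide and slides freely; home against the guide, its origin is at x = -8 mm in the jig's frame.
- block_end (a point): Centre of the block's far end face (the end away from the drill guide), 60 mm from the block's centre, z 33. The face is 45 wide and 30 high.
- strap (a joint): Swing of the clamp strap about its upright stud, rad. 0 = square across the channel over the block, against the stop pin (hard limit); grows as it swings away, clockwise from above: at 1.57 it points along the jig's +x, beside the channel on its right. Limit 2.2, starts at 1.6 to 2.1. Stays where left; about 1 N at its end moves it. Lever up: the pad clears the block by 4 mm.
- pivot (a point): Point on the axis of the upright clamp stud, at mid height of the raised strap (z 71); jig frame (-5, -58, 71) mm. Does not move.
- strap_end (a point): Rounded free end of the grey strap, on its centre line, 105 mm from the pivot, z 71. The strap is a flat bar 26 wide and 12 thick, z 65 to 77 with the lever up (7 lower with the lever down, which this point does not show). The pad's steel spindle and nut stand up to z 88 on it, 58 from the pivot; elsewhere its sides are plain.
- pad: Round rubber clamping pad (22 dia, 7 thick) on a spring-loaded spindle under the strap, on its centre line, 58 mm from the pivot; underside at z 52 with the lever up. The origin of this body is not at the pad but on the bench surface below the pivot.
- lever (a joint): Angle of the red cam lever, rad. 0 = raised, 65 deg above level; grows as it is pushed down; 1.13 = level, hard stop, fully clamped. Starts at 0 to 0.15. It sits on top of the stud, turns with the strap and leans away from the strap's free end: with the strap over the block it goes down to the right (jig -y). Stays where left; needs 3 to 6 N near its end.
- lever_hinge (a point): Centre of the lever's level hinge pin, on the stud axis, z 90. The pin lies at right angles to the strap. The stud's head reaches up to z 107 and the steel cam cheeks round it are 32 in diameter.
- lever_tip (a point): End of the red lever on its centre line, 102 mm from the hinge pin. The red grip is 18 wide, 11 thick and reaches from 44 to 102 from the pin.
- caul_4: Bystander, leave alone: small reddish hardwood offcut, 96x63x22, left of the white pipe; origin at the centre of its underside, z up.
- sanding_block: Bystander, leave alone: cork sanding block, 85x122x32, left of the white pipe; origin at the centre of its underside, z up.
- bench_dog: Bystander, leave alone: turned wooden bench dog standing upright, 26 dia x 56 high, on the bench just in front of the jig; origin at the centre of its underside, z up.
- nail_set: Bystander, leave alone: steel nail set lying flat, 25x118x11, on the bench just behind the jig; origin at the centre of its underside, z up.
- marking_gauge: Bystander, leave alone: wooden marking gauge, 59x199x69, left of the white pipe; origin at the centre of its underside, z up.
- bench_dog_b: Bystander, leave alone: second wooden bench dog standing upright, 26 dia x 56 high, left of the white pipe; origin at the centre of its underside, z up.

How it is judged:
By the outcome, as a careful person would: the job done as asked, in the order asked, and still so for the second after the job is handed in, with the robot touching nothing.
It also fails if it takes over 64 s, if anything falls off the work surface, if the arm or the gripper's body presses on something with over 40 N, if the wrist force passes 120 N, or if a joint passes its speed limit or range.

## Working session

There is one attempt and no reset: what is moved stays moved. The work goes in short steps, Python scripts to look and compute and a shell command to move; the robot and the scene stay as the last step left them, time stands still between calls to the robot, and variables do not carry over. Pictures are saved under pics/ and viewed, at most 10 in all, crops included, and the job is handed in when it is done.

```bash
mkdir -p pics
cat > h.py <<'E'
import numpy as np, cv2
from cell import arm
from scipy.spatial.transform import Rotation as R
def ray(cam,p):
    c=arm.get_calibration(cam);K=np.array(c["intrinsics"]);T=np.array(c["pose"])
    d=np.linalg.inv(K)@[p[1],p[0],1]; d=T[:3,:3]@[d[0],-d[1],-d[2]]
    return T[:3,3],d/np.linalg.norm(d)
def atz(cam,p,z):
    o,d=ray(cam,p); return o+d*(z-o[2])/d[2]
def proj(cam,X):
    c=arm.get_calibration(cam);K=np.array(c["intrinsics"]);T=np.array(c["pose"])
    q=T[:3,:3].T@(np.array(X)-T[:3,3]); q=K@[q[0],-q[1],-q[2]]; return (q[:2]/q[2])[::-1]
def tri(a,b):
    (o1,d1),(o2,d2)=a,b
    t=np.linalg.lstsq(np.c_[d1,-d2],o2-o1,rcond=None)[0]
    p,q=o1+t[0]*d1,o2+t[1]*d2; return (p+q)/2,np.linalg.norm(p-q)
def snap(cam,n): cv2.imwrite(f"pics/{n}.png",arm.get_image(cam)[:,:,::-1])
E
python3 - <<'E'
from h import *
np.set_printoptions(precision=4,suppress=True)
s=arm.observe();print(s["position"],s["ee_rot"],s["clock"],s["width"],R.from_rotvec(s["ee_rot"]).as_matrix())
snap("top","t0");snap("side","s0")
for c in("top","side"):print(c,arm.get_calibration(c)["pose"])
Z=dict(jig=0,guide_face=.033,stop_pin=.08,block=.018,block_end=.033,pivot=.071,strap_end=.071,lever_hinge=.09,lever_tip=None,bench_dog=0,nail_set=0)
for n,z in Z.items():
    r={}
    for c in("top","side"):
        for k in arm.place_of(c,n)[:2 if n!='x' else 1]:
            r.setdefault(c,k["point"])
            print(n,c,round(k["conf"],2),np.round(k["point"]),atz(c,k["point"],z) if z is not None else '')
    if len(r)==2:print("   tri",*tri(ray("top",r["top"]),ray("side",r["side"])))
E
```

```text
[0.2409 0.5765 0.404 ] [-0.6178 -3.0801  0.0023] 0.0 1.0035542655478882 [[-0.9226  0.3856 -0.0004]
 [ 0.3856  0.9226 -0.0014]
 [-0.0002 -0.0015 -1.    ]]
top [[-0.0123  0.9945 -0.1038  0.4128]
 [-0.9999 -0.0114  0.009  -0.1228]
 [ 0.0078  0.1039  0.9946  1.1698]
 [ 0.      0.      0.      1.    ]]
side [[-0.8471  0.1962 -0.4939  0.1247]
 [-0.5314 -0.3099  0.7884  0.5477]
 [ 0.0016  0.9303  0.3668  0.4516]
 [ 0.      0.      0.      1.    ]]
jig top 0.84 [248. 330.] [ 0.4543 -0.2412  0.    ]
jig side 0.72 [247. 340.] [ 0.4819 -0.281   0.    ]
jig side 0.66 [258. 343.] [ 0.4543 -0.2361  0.    ]
   tri [ 0.4577 -0.2368  0.0252] 0.009372684897152731
guide_face top 0.93 [276. 322.] [ 0.3909 -0.2205  0.033 ]
guide_face side 0.57 [255. 368.] [ 0.3914 -0.2164  0.033 ]
   tri [ 0.3918 -0.2203  0.0311] 0.0018341466016535866
stop_pin top 0.89 [250. 320.] [ 0.4477 -0.2115  0.08  ]
stop_pin top 0.44 [254. 359.] [ 0.4368 -0.2934  0.08  ]
stop_pin side 0.71 [233. 341.] [ 0.4426 -0.1919  0.08  ]
   tri [ 0.4495 -0.2117  0.0703] 0.0030659132380094073
block top 0.63 [233. 329.] [ 0.4854 -0.2376  0.018
[... 770 characters left out ...]
0.2967  0.09  ]
lever_hinge side 0.43 [255. 367.] [ 0.3574 -0.1108  0.09  ]
   tri [ 0.4366 -0.2869  0.0939] 0.0029200430866479603
lever_tip top 0.63 [274. 352.] 
lever_tip side 0.78 [180. 378.] 
   tri [ 0.3991 -0.2639  0.1784] 0.0016570423370405266
bench_dog top 0.68 [308. 315.] [ 0.3216 -0.2064  0.    ]
bench_dog top 0.5 [283. 230.] [ 0.3783 -0.0184  0.    ]
bench_dog side 0.88 [324. 328.] [ 0.3782 -0.0114  0.    ]
bench_dog side 0.54 [283. 398.] [ 0.3222 -0.2011  0.    ]
   tri [ 0.3765 -0.179  -0.1006] 0.14262107788771478
nail_set top 0.64 [190. 342.] [ 0.585  -0.2724  0.    ]
nail_set side 0.48 [235. 298.] [ 0.5937 -0.2848  0.    ]
   tri [ 0.5848 -0.2709  0.0077] 0.0020014900217797177
```

View pics/t0.png

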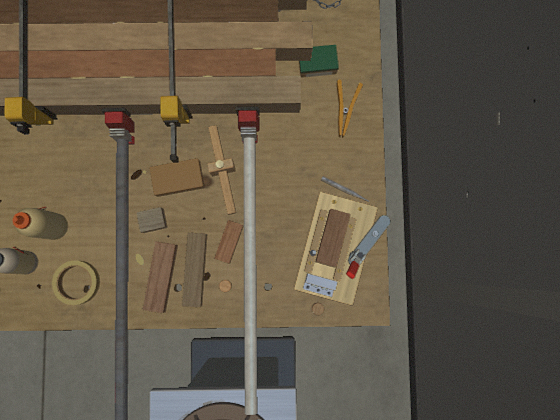

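View pics/s0.png

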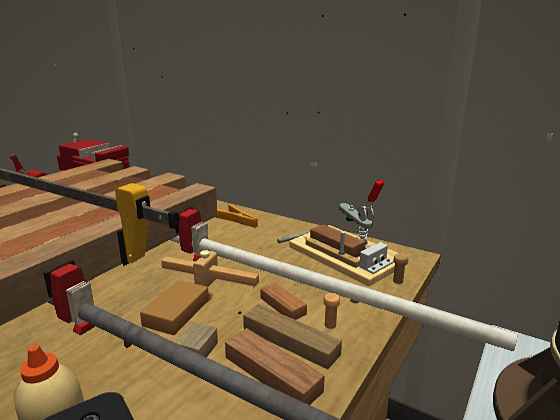

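```bash
cat > fit.py <<'E'
from h import *
# fit jig pose from guide, pivot, pin
m=np.array([[-.068,0],[-.022,.0325],[-.005,-.058]])
def fit(m,w,):
    mc,wc=m.mean(0),w.mean(0);a=m-mc;b=w-wc
    th=np.arctan2((a[:,0]*b[:,1]-a[:,1]*b[:,0]).sum(),(a*b).sum())
    c,s=np.cos(th),np.sin(th);Rm=np.array([[c,-s],[s,c]]);t=wc-Rm@mc
    return th,t,(m@Rm.T+t-w)
E
python3 - <<'E'
from fit import *
np.set_printoptions(precision=4,suppress=True)
w=np.array([[.3912,-.2195],[.4477,-.2115],[.4295,-.2920]])
th,t,r=fit(m,w);print(th,t,r)
E
```

```text
-0.39347690340006236 [ 0.4553 -0.2453] [[ 0.0013  0.0003]
 [-0.0003  0.0047]
 [-0.001  -0.0049]]
```

Both views show the jig at the bench's right: in top, the base corners are about (193,320), (207,377), (304,352) and (290,295), and the strap points away beside it with its lever up. A white pipe (top, col 250) lies between the arm and the jig, so I'll get its height and refine the jig yaw.

Run:
```python
from fit import *
np.set_printoptions(precision=4,suppress=True)
for nm,a,b,pts in(("white",(140,248),(400,250),[(245,206),(290,350),(338,500)]),("grey",(140,122),(400,121),[(325,100),(370,230)])):
    o,d1=ray("top",a);_,d2=ray("top",b);n=np.cross(d1,d2)
    for p in pts:
        q,d=ray("side",p);print(nm,q+d*((o-q)@n)/(d@n))
import cv2
for n in("jig","block","strap"):
    k=arm.silhouettes("top",n)
    if k:
        g=k[0]["region"];M=g.astype(np.uint8)
        (cc,rr),wh,an=cv2.minAreaRect(np.argwhere(M)[:,::-1].astype(np.float32))
        bx=cv2.boxPoints(((cc,rr),wh,an))
        z={"jig":.018,"block":.048,"strap":.07}[n]
        C=np.array([atz("top",(y,x),z)[:2] for x,y in bx])
        e=np.diff(np.vstack([C,C[:1]]),axis=0)
        print(n,k[0]["conf"],g.sum(),C.mean(0),np.linalg.norm(e,axis=1),np.arctan2(e[:,1],e[:,0]))
C=np.array([atz("top",p,.018)[:2] for p in((193,320),(207,377),(304,352),(290,295))]);print(C)
mm=np.array([[.115,.052],[.115,-.082],[-.11,-.082],[-.11,.052]])
print(fit(mm,C))
W=np.vstack([C,[[.3912,-.2195],[.4477,-.2115],[.4295,-.2920]]]);print(fit(np.vstack([mm,m]),W))
```

```text
white [ 0.6855 -0.062   0.0431]
white [ 0.3646 -0.0626  0.0432]
white [ 0.1306 -0.063   0.0415]
grey [0.6581 0.2174 0.0312]
grey [0.4116 0.2068 0.0539]
jig 0.7 5544 [ 0.45   -0.2674] [0.2265 0.1725 0.2258 0.169 ] [-0.283  -1.8511  2.8435  1.2944]
block 0.59 1165 [ 0.474  -0.2431] [0.1201 0.0469 0.12   0.0464] [-0.2771 -1.8416  2.8602  1.3021]
strap 0.84 923 [ 0.4569 -0.311 ] [0.155  0.0347 0.1547 0.0342] [-0.6026 -2.1695  2.5361  0.9792]
[[ 0.5753 -0.2202]
 [ 0.5424 -0.3463]
 [ 0.3304 -0.2851]
 [ 0.3621 -0.1613]]
(np.float64(-0.2695310374632055), array([ 0.4541, -0.2381]), array([[ 0.0036,  0.0016],
       [ 0.0007, -0.0014],
       [-0.0041, -0.0028],
       [-0.0002,  0.0026]]))
(np.float64(-0.27760930154650165), array([ 0.4548, -0.2396]), array([[ 0.0044, -0.0009],
       [ 0.0005, -0.0036],
       [-0.0038, -0.0032],
       [ 0.0012,  0.0019],
       [-0.0018, -0.0014],
       [-0.0051,  0.0092],
       [ 0.0046, -0.002 ]]))
```

```bash
cat > go.py <<'E'
from h import *
import sys
TH=-.277; T0=np.array([.4545,-.2385])
def j2w(x,y):
    c,s=np.cos(TH),np.sin(TH); return T0+[c*x-s*y,s*x+c*y]
def w2j(p):
    c,s=np.cos(TH),np.sin(TH); d=np.array(p)[:2]-T0; return np.array([c*d[0]+s*d[1],-s*d[0]+c*d[1]])
def rel(pts,yaw=None):
    s=arm.observe();M=R.from_rotvec(s["ee_rot"]).as_matrix();p=np.array(s["position"])
    y0=np.arctan2(M[1,1],M[0,1])
    print("t",round(s["clock"],2),"jig",np.round(w2j(p)*1e3,1),"tip z",round((p[2]-.178)*1e3,1),"yaw",round(y0,3),"F",np.round(s["force"],1))
    if yaw is not None: print("roll",round(-((yaw-y0+np.pi/2)%np.pi-np.pi/2),3))
    for x,y,z in pts: print((x,y,z),np.round(M.T@(np.r_[j2w(x,y),z+.178]-p),3))
E
python3 -c "
from go import *
rel([(.115,0,.226),(.108,0,.04)],np.pi/2+TH)
for p in((.28,460),(300,460),(340,455)): print(ray('side',p))"
```

```text
t 1.35 jig [-428.3  725.7] tip z 226.7 yaw 1.175 F [ 0.6 -0.5 -0.1]
roll -0.119
(0.115, 0, 0.226) [-0.626 -0.656  0.001]
(0.108, 0, 0.04) [-0.619 -0.657  0.187]
(array([0.12465635, 0.5476731 , 0.45160838]), array([ 0.20145302, -0.97773509,  0.05874322]))
(array([0.12465635, 0.5476731 , 0.45160838]), array([ 0.09385093, -0.85310056, -0.51323625]))
(array([0.12465635, 0.5476731 , 0.45160838]), array([ 0.08506626, -0.80939339, -0.5810732 ]))
```

```bash
python3 -m inch '-0.034 -0.036 0 -0.03 0; -0.068 -0.072 0 -0.06 0; -0.102 -0.108 0 -0.09 0; -0.136 -0.144 0 -0.119 0; -0.17 -0.18 0 -0.119 0'; python3 -c "
from go import *
print(arm.observe()['joints'])
rel([(.115,0,.226),(.108,0,.04)],np.pi/2+TH)"
```

```text
clock: 1.85
position: [0.3288, 0.3431, 0.4049]
ee_rot: [0.432, 3.111, 0.001]
force: [1.7, -0.1, -0.0]
width: 0.615
gripper_force: 0.0
[-0.9713162   0.18996409  0.06144976  1.92844106 -0.0135878   1.02288325
  0.39113182]
t 1.85 jig [-279.9  525. ] tip z 226.9 yaw 1.295 F [ 1.7 -0.1 -0. ]
roll 0.001
(0.115, 0, 0.226) [-0.394 -0.526  0.001]
(0.108, 0, 0.04) [-0.387 -0.526  0.187]
```

```bash
python3 -m inch '-0.03 -0.04 0 0 0; -0.06 -0.08 0 0 0; -0.09 -0.12 0 0 0; -0.12 -0.16 0 0 0; -0.15 -0.2 0 0 0' && python3 -m inch '-0.03 -0.04 0 0 0; -0.06 -0.08 0 0 0; -0.09 -0.12 0 0 0; -0.12 -0.16 0 0 0; -0.15 -0.2 0 0 0'; python3 -c "
from go import *
rel([(.115,0,.226),(.108,0,.04)],np.pi/2+TH)"
```

```text
clock: 2.35
position: [0.4183, 0.1096, 0.4052]
ee_rot: [0.433, 3.111, 0.001]
force: [1.2, 0.2, 0.2]
width: 0.176
gripper_force: 0.0
clock: 2.85
position: [0.5081, -0.1237, 0.4051]
ee_rot: [0.433, 3.111, 0.001]
force: [1.8, 1.1, -0.5]
width: 0.007
gripper_force: 0.0
t 2.85 jig [ 20.1 125.1] tip z 227.1 yaw 1.294 F [ 1.8  1.1 -0.5]
roll 0.001
(0.115, 0, 0.226) [-0.095 -0.125  0.001]
(0.108, 0, 0.04) [-0.088 -0.125  0.187]
```

```bash
python3 -m inch '-0.03 -0.04 0 0 0; -0.06 -0.08 0 0 0; -0.09 -0.12 0.02 0 0; -0.09 -0.125 0.06 0 0; -0.09 -0.125 0.1 0 0'
python3 - <<'E'
from go import *
snap("top","t1");snap("side","s1")
for n in("block_end","strap_end"):
    r={c:arm.place_of(c,n) for c in("top","side")}
    for c in r:
        for k in r[c][:1]: print(n,c,k["conf"],np.round(w2j(atz(c,k["point"],.033 if n=="block_end" else .071))*1e3,1))
rel([(.108,0,.04)],np.pi/2+TH)
a=[cv2.imread(f"pics/{n}.png") for n in("t1","s1")]
a=[a[0][150:350,250:430],a[1][130:330,230:450]]
cv2.imwrite("pics/c1.png",np.hstack([cv2.resize(i,None,fx=2,fy=2,interpolation=cv2.INTER_CUBIC) for i in a]))
E
```

```text
clock: 3.35
position: [0.5599, -0.2696, 0.3038]
ee_rot: [0.439, 3.109, -0.003]
force: [0.5, 0.6, -0.1]
width: 0.006
gripper_force: 0.0
block_end side 0.81 [82.4 -2.9]
strap_end side 0.62 [-127.   294.2]
t 3.65 jig [110.1   2.1] tip z 129.1 yaw 1.295 F [0.4 0.3 0.6]
roll 0.001
(0.108, 0, 0.04) [ 0.002 -0.002  0.089]
```

View pics/c1.png

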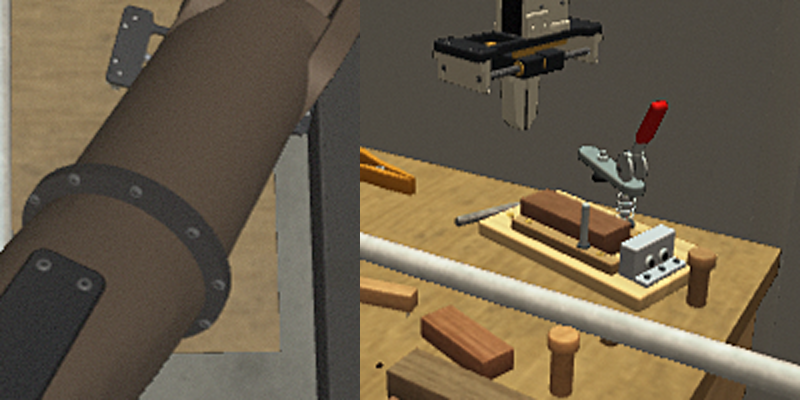

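Side view: closed fingers hover beyond the far end of the block; strap and lever untouched. I'll descend and push (tool +x runs toward the guide).

```bash
python3 -m inch '0 -0.002 0.03 0 0; 0 -0.002 0.06 0 0; 0 -0.002 0.088 0 0; 0 -0.002 0.088 0 0' && python3 -m inch '0.008 0 0 0 0; 0.016 0 0 0 0; 0.022 0 0 0 0; 0.028 0 0 0 0; 0.034 0 0 0 0'
python3 - <<'E'
from go import *
rel([(.062,0,.04)],np.pi/2+TH)
E
```

```text
clock: 4.05
position: [0.5593, -0.2675, 0.2158]
ee_rot: [-0.432, -3.11, -0.002]
force: [-0.3, 1.0, 0.6]
width: 0.003
gripper_force: 0.0
clock: 4.55
position: [0.5267, -0.2592, 0.2176]
ee_rot: [0.433, 3.11, -0.0]
force: [1.3, -0.4, 1.5]
width: 0.008
gripper_force: 0.6
t 4.55 jig [75.1 -0.2] tip z 39.6 yaw 1.294 F [ 1.3 -0.4  1.5]
roll 0.0
(0.062, 0, 0.04) [ 0.013  0.    -0.   ]
```

```bash
python3 -m inch '0.004 0 0 0 0; 0.007 0 0 0 0; 0.009 0 0 0 0; 0.009 0 0 0 0' && python3 -m inch '0.002 0 0 0 0; 0.004 0 0 0 0; 0.004 0 0 0 0';  python3 - <<'E'
from go import *
k=arm.place_of("side","block_end"); snap("side","s2")
for q in k[:2]: print(q["conf"],w2j(atz("side",q["point"],.033)))
for q in arm.place_of("side","block")[:2]: print(q["conf"],w2j(atz("side",q["point"],.018)))
rel([(.062,0,.04)],np.pi/2+TH)
E
```

```text
clock: 4.95
position: [0.5179, -0.2567, 0.2166]
ee_rot: [-0.434, -3.111, -0.0]
force: [-1.0, 0.1, -0.7]
width: 0.005
gripper_force: 0.0
clock: 5.25
position: [0.515, -0.2558, 0.217]
ee_rot: [0.433, 3.109, -0.001]
force: [3.5, -1.5, -0.1]
width: 0.006
gripper_force: 2.3
0.81 [ 0.08238978 -0.00286866]
0.17 [-0.16532079  0.23502389]
0.68 [-0.01208275  0.00592439]
t 5.4 jig [63.  -0.1] tip z 39.0 yaw 1.294 F [ 4.8 -1.8 -0.9]
roll 0.0
(0.062, 0, 0.04) [ 0.001  0.    -0.001]
```

```bash
python3 -m inch '0.002 0 0 0 0; 0.004 0 0 0 0; 0.005 0 0 0 0; 0.005 0 0 0 0';  python3 - <<'E'
from go import *
arm.get_image("side")
for q in arm.place_of("side","block_end")[:1]: print(q["conf"],w2j(atz("side",q["point"],.033)))
rel([(.062,0,.04)],np.pi/2+TH)
E
```

```text
clock: 5.8
position: [0.5134, -0.2553, 0.2186]
ee_rot: [0.431, 3.101, -0.005]
force: [14.6, -3.8, -0.6]
width: 0.003
gripper_force: 7.9
0.6 [ 0.05925718 -0.00564111]
t 5.9 jig [61.3 -0.1] tip z 40.6 yaw 1.295 F [15.4 -4.3 -0.9]
roll 0.001
(0.062, 0, 0.04) [-0.001  0.     0.001]
```

```bash
python3 -m inch '-0.015 0 0 0 0; -0.035 0 0 0 0; -0.035 0 -0.04 0 0; -0.035 0 -0.08 0 0; -0.035 0 -0.1 0 0';  python3 - <<'E'
from go import *
arm.get_image("side")
for n,z in(("block_end",.033),("strap_end",.071),("pivot",.071)):
  for q in arm.place_of("side",n)[:1]: print(n,q["conf"],w2j(atz("side",q["point"],z)))
rel([(.057,-.133,.13),(.057,-.133,.064)],.314)
E
```

```text
clock: 6.4
position: [0.5431, -0.2643, 0.3192]
ee_rot: [0.434, 3.11, -0.001]
force: [-0.2, -0.2, 0.1]
width: 0.002
gripper_force: 0.0
block_end 0.6 [ 0.0603227  -0.00680664]
strap_end 0.67 [ 0.08347246 -0.0847147 ]
pivot 0.68 [-0.00996793 -0.05463636]
t 6.6 jig [91.6  0. ] tip z 138.3 yaw 1.294 F [-0.7 -0.1 -0.5]
roll 0.98
(0.057, -0.133, 0.13) [ 0.035 -0.133  0.008]
(0.057, -0.133, 0.064) [ 0.035 -0.133  0.074]
```

```bash
python3 -m inch '0 -0.03 0 0.14 0; 0 -0.06 0 0.28 0; 0.01 -0.09 0 0.42 0; 0.02 -0.12 0 0.56 0; 0.035 -0.133 0 0.7 0' && python3 -m inch '0 0 0 0.14 0; 0 0 0 0.28 0; 0 0 0 0.28 0';  python3 - <<'E'
from go import *
snap("side","s3")
rel([(.057,-.133,.064)],.314)
a=cv2.imread("pics/s3.png")[130:330,230:450]
cv2.imwrite("pics/c3.png",cv2.resize(a,None,fx=3,fy=3,interpolation=cv2.INTER_CUBIC))
E
```

```text
clock: 7.1
position: [0.471, -0.3845, 0.3151]
ee_rot: [-1.485, -2.765, 0.003]
force: [-0.7, 0.5, -0.1]
width: 0.006
gripper_force: 0.0
clock: 7.4
position: [0.4726, -0.3816, 0.3149]
ee_rot: [-1.848, -2.536, 0.001]
force: [-0.8, -0.2, -0.1]
width: 0.004
gripper_force: 0.0
t 7.45 jig [  56.8 -132.7] tip z 137.1 yaw 0.317 F [ 0.  -0.4 -0.5]
roll 0.003
(0.057, -0.133, 0.064) [-0.001  0.     0.073]
```

View pics/c3.png

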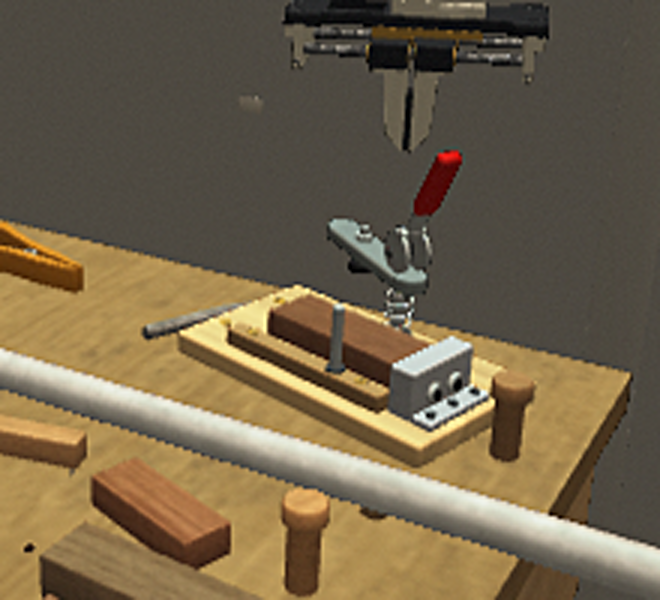

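Side view: block sits against the guide, fingers are beyond the strap's right side. Work out the sweep arc.

```bash
python3 -m inch '0 0 0.04 0 0; 0 0 0.073 0 0; 0 0 0.073 0 0';  python3 - <<'E'
from go import *
P=[]
for ph in np.radians([-25,-15,-5,5,15,25,35,45,55,65,75,85,90]):
    u=np.array([np.cos(ph),np.sin(ph)]);r=np.array([u[1],-u[0]])
    q=np.array([-.005,-.058])+.088*u+.022*r; P.append((round(q[0],3),round(q[1],3),.064))
rel(P,.314)
E
```

```text
clock: 7.75
position: [0.4719, -0.3803, 0.2393]
ee_rot: [-1.837, -2.538, -0.0]
force: [0.4, -0.6, 0.8]
width: 0.006
gripper_force: 0.0
t 7.75 jig [  55.5 -131.6] tip z 61.3 yaw 0.318 F [ 0.4 -0.6  0.8]
roll 0.004
(np.float64(0.065), np.float64(-0.115), 0.064) [ 0.008  0.017 -0.003]
(np.float64(0.074), np.float64(-0.102), 0.064) [ 0.014  0.032 -0.003]
(np.float64(0.081), np.float64(-0.088), 0.064) [ 0.022  0.046 -0.003]
(np.float64(0.085), np.float64(-0.072), 0.064) [ 0.033  0.058 -0.003]
(np.float64(0.086), np.float64(-0.056), 0.064) [ 0.046  0.068 -0.003]
(np.float64(0.084), np.float64(-0.041), 0.064) [ 0.059  0.074 -0.003]
(np.float64(0.08), np.float64(-0.026), 0.064) [ 0.074  0.079 -0.003]
(np.float64(0.073), np.float64(-0.011), 0.064) [ 0.09   0.082 -0.002]
(np.float64(0.063), np.float64(0.001), 0.064) [ 0.106  0.081 -0.002]
(np.float64(0.052), np.float64(0.012), 0.064) [ 0.121  0.078 -0.002]
(np.float64(0.039), np.float64(0.021), 0.064) [ 0.136  0.072 -0.002]
(np.float64(0.025), np.float64(0.028), 0.064) [ 0.149  0.064 -0.002]
(np.float64(0.017), np.float64(0.03), 0.064) [ 0.155  0.059 -0.002]
```

```bash
python3 -m inch '0.008 0.017 -0.002 0 0; 0.014 0.032 -0.002 0 0; 0.022 0.046 -0.002 0 0; 0.033 0.058 -0.002 0 0; 0.046 0.068 -0.002 0 0' && python3 -m inch '0.013 0.006 0 0 0; 0.028 0.011 0 0 0; 0.044 0.014 0 0 0; 0.06 0.013 0 0 0; 0.06 0.013 0 0 0';  python3 - <<'E'
from go import *
rel([(.052,.012,.064),(.039,.021,.064),(.025,.028,.064),(.017,.03,.064)],.314)
snap("side","s4")
a=cv2.imread("pics/s4.png")[130:330,230:450]
cv2.imwrite("pics/c4.png",cv2.resize(a,None,fx=3,fy=3,interpolation=cv2.INTER_CUBIC))
E
```

```text
clock: 8.25
position: [0.5246, -0.3162, 0.2461]
ee_rot: [1.845, 2.542, 0.0]
force: [-0.3, -0.8, 0.2]
width: 0.003
gripper_force: 0.3
clock: 8.75
position: [0.5169, -0.2536, 0.2454]
ee_rot: [-1.843, -2.541, -0.002]
force: [0.9, 0.2, 0.4]
width: 0.004
gripper_force: 0.0
t 8.75 jig [64.1  2.5] tip z 67.4 yaw 0.316 F [0.9 0.2 0.4]
roll 0.002
(0.052, 0.012, 0.064) [ 0.015 -0.005  0.003]
(0.039, 0.021, 0.064) [ 0.029 -0.01   0.004]
(0.025, 0.028, 0.064) [ 0.043 -0.018  0.004]
(0.017, 0.03, 0.064) [ 0.049 -0.024  0.004]
```

View pics/c4.png

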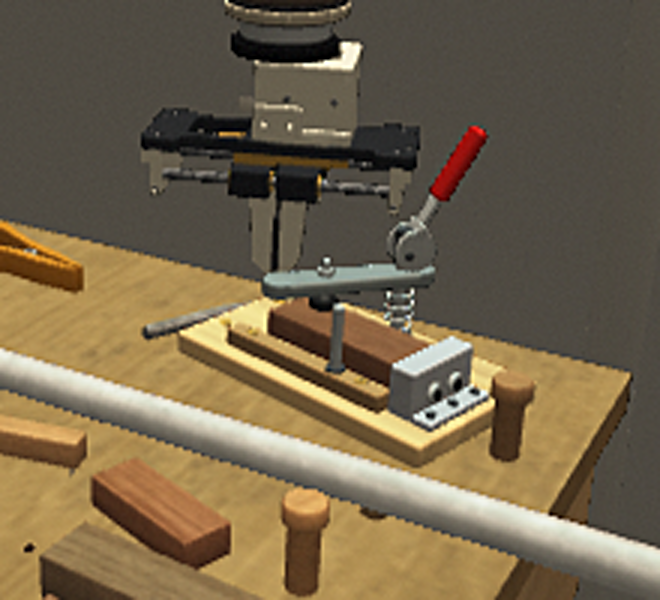

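The strap is following the fingers, now halfway round. Continue to the pin.

```bash
python3 -m inch '0.015 -0.005 0.003 0 0; 0.029 -0.01 0.003 0 0; 0.043 -0.018 0.003 0 0; 0.049 -0.024 0.003 0 0; 0.049 -0.024 0.003 0 0';  python3 - <<'E'
from go import *
rel([(.012,.03,.064),(.007,.03,.064)],.314)
E
```

```text
clock: 9.3
position: [0.4823, -0.2186, 0.2447]
ee_rot: [1.841, 2.533, 0.003]
force: [10.0, -1.7, 4.2]
width: 0.001
gripper_force: 4.8
t 9.3 jig [21.3 26.8] tip z 66.7 yaw 0.314 F [10.  -1.7  4.2]
roll -0.0
(0.012, 0.03, 0.064) [ 0.008 -0.006  0.003]
(0.007, 0.03, 0.064) [ 0.011 -0.01   0.003]
```

```bash
python3 -m inch '0.003 -0.002 0 0 0; 0.003 -0.002 0 0 0'
python3 - <<'E'
from go import *
rel([(.04,.03,.064),(.06,.03,.2),(-.005,-.05,.2),(-.005,-.05,.165)],TH)
snap("side","s5")
for n,z in(("strap_end",.071),("pivot",.071),("lever_hinge",.09)):
  for q in arm.place_of("side",n)[:1]: print(n,q["conf"],w2j(atz("side",q["point"],z)))
a=cv2.imread("pics/s5.png")[130:330,230:450]
cv2.imwrite("pics/c5.png",cv2.resize(a,None,fx=3,fy=3,interpolation=cv2.INTER_CUBIC))
E
```

```text
clock: 9.5
position: [0.4809, -0.2175, 0.2453]
ee_rot: [1.839, 2.53, 0.003]
force: [14.6, -5.7, 2.5]
width: 0.005
gripper_force: 6.7
t 9.5 jig [19.7 27.4] tip z 67.3 yaw 0.314 F [14.6 -5.7  2.5]
roll 0.591
(0.04, 0.03, 0.064) [-0.009  0.018  0.004]
(0.06, 0.03, 0.2) [-0.022  0.036 -0.132]
(-0.005, -0.05, 0.2) [-0.052 -0.062 -0.133]
(-0.005, -0.05, 0.165) [-0.052 -0.063 -0.098]
strap_end 0.67 [-0.00883598  0.04845515]
pivot 0.63 [-0.01103013 -0.05744195]
lever_hinge 0.69 [-0.00601532 -0.05682313]
```

View pics/c5.png

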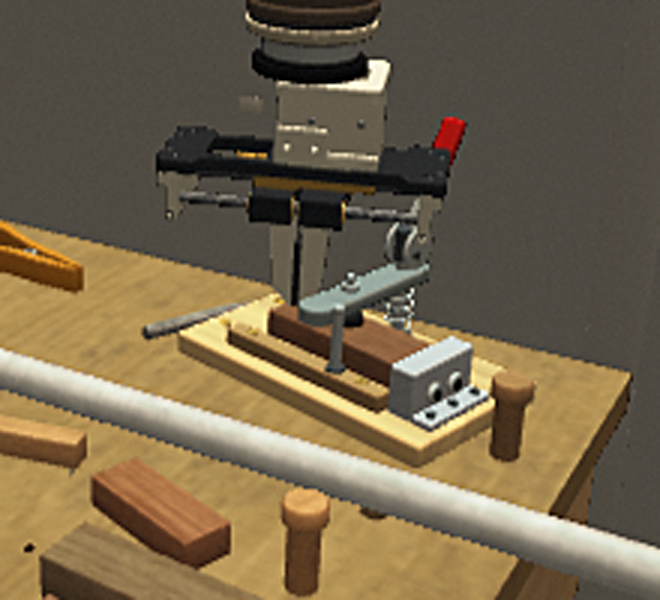

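Strap is square over the block against the pin. Back off, rise, and go above the stud with the fingers' wide side along jig x.

```bash
python3 -m inch '-0.015 0.02 0 0 0; -0.022 0.036 0 0 0; -0.022 0.036 -0.045 0 0; -0.022 0.036 -0.09 0 0; -0.022 0.036 -0.135 0 0' && python3 -m inch '0 0 -0.02 0.14 0; 0 0 -0.02 0.28 0; 0 0 -0.02 0.42 0; 0 0 -0.02 0.59 0; 0 0 -0.02 0.59 0';  python3 - <<'E'
from go import *
snap("side","s6")
L={}
for n,z in(("strap_end",.071),("lever_tip",.182),("lever_hinge",.09)):
  for q in arm.place_of("side",n)[:1]: print(n,q["conf"],w2j(atz("side",q["point"],z)))
P=[(-.005,-.05,.225),(-.005,-.064,.165)]
for a in np.radians([65,55,45,35,25,15,7,0]):
    h=.08*np.cos(a)-np.sin(a)*(.0055+.0095*np.sin(a)); z=.09+.08*np.sin(a)+np.cos(a)*(.0055+.0095*np.sin(a))
    P.append((-.005,round(-.058-h,3),round(z,3)))
rel(P,TH)
E
```

```text
clock: 10.2
position: [0.5174, -0.2256, 0.3792]
ee_rot: [-1.848, -2.54, 0.002]
force: [1.6, -0.4, -0.3]
width: 0.006
gripper_force: 0.0
clock: 10.7
position: [0.5177, -0.2252, 0.3978]
ee_rot: [2.509, 1.89, -0.001]
force: [-0.7, -1.2, 0.6]
width: 0.006
gripper_force: 0.0
strap_end 0.65 [0.01067494 0.03045968]
lever_tip 0.58 [-0.01372921 -0.08907096]
lever_hinge 0.92 [-0.00518828 -0.06697389]
t 10.9 jig [57.  30.2] tip z 219.7 yaw -0.273 F [-0.3 -0.  -0. ]
roll 0.004
(-0.005, -0.05, 0.225) [-0.08  -0.062 -0.005]
(-0.005, -0.064, 0.165) [-0.094 -0.062  0.055]
(-0.005, np.float64(-0.079), np.float64(0.168)) [-0.109 -0.062  0.052]
(-0.005, np.float64(-0.093), np.float64(0.163)) [-0.123 -0.062  0.057]
(-0.005, np.float64(-0.106), np.float64(0.155)) [-0.136 -0.063  0.065]
(-0.005, np.float64(-0.117), np.float64(0.145)) [-0.147 -0.063  0.075]
(-0.005, np.float64(-0.126), np.float64(0.132)) [-0.156 -0.063  0.088]
(-0.005, np.float64(-0.133), np.float64(0.118)) [-0.163 -0.063  0.102]
(-0.005, np.float64(-0.137), np.float64(0.106)) [-0.167 -0.063  0.114]
(-0.005, np.float64(-0.138), np.float64(0.096)) [-0.168 -0.063  0.124]
```

```bash
python3 -m inch '-0.03 -0.025 -0.01 0 0; -0.06 -0.05 -0.01 0 0; -0.08 -0.062 -0.01 0 0; -0.08 -0.062 -0.01 0 0; -0.08 -0.062 -0.01 0 0';  python3 - <<'E'
from go import *
snap("side","s7")
rel([(-.005,-.064,.165)],TH)
a=cv2.imread("pics/s7.png")[130:330,230:450]
cv2.imwrite("pics/c7.png",cv2.resize(a,None,fx=3,fy=3,interpolation=cv2.INTER_CUBIC))
E
```

```text
clock: 11.4
position: [0.4361, -0.2851, 0.4079]
ee_rot: [2.505, 1.895, 0.002]
force: [1.0, 0.1, 0.6]
width: 0.007
gripper_force: 0.0
t 11.45 jig [ -4.5 -49.1] tip z 229.8 yaw -0.274 F [ 0.  -0.2 -0. ]
roll 0.003
(-0.005, -0.064, 0.165) [-0.015 -0.001  0.065]
```

View pics/c7.png

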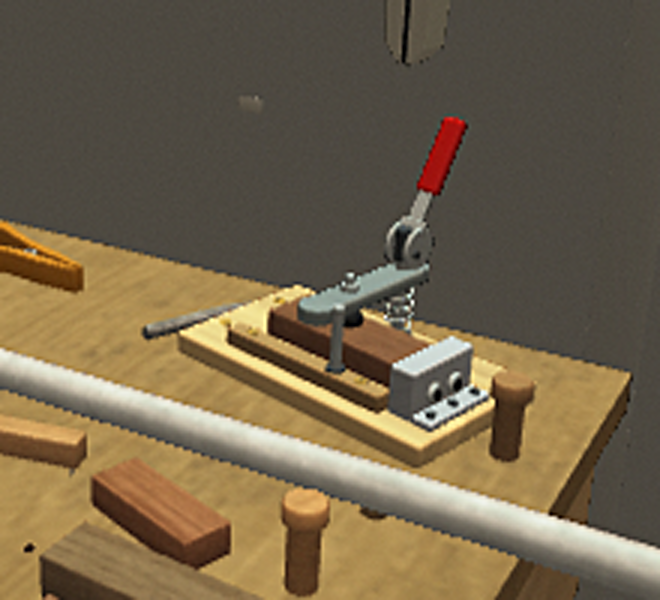

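Strap stays at the pin, lever up with the fingers above and inboard of it. Descend and sweep the lever down.

```bash
python3 -m inch '-0.004 0 0.03 0 0; -0.005 0 0.063 0 0; -0.018 0 0.063 0 0; -0.03 0 0.063 0 0; -0.044 0 0.067 0 0' && python3 -m inch '-0.007 0 0.004 0 0; -0.013 0 0.008 0 0; -0.019 0 0.013 0 0; -0.024 0 0.018 0 0; -0.024 0 0.018 0 0';  python3 - <<'E'
from go import *
rel([(-.005,-.126,.132),(-.005,-.133,.118),(-.005,-.137,.106),(-.005,-.138,.096)],TH)
E
```

```text
clock: 11.95
position: [0.4253, -0.3272, 0.341]
ee_rot: [2.503, 1.898, 0.001]
force: [0.2, 2.2, -0.9]
width: 0.008
gripper_force: 1.0
clock: 12.45
position: [0.4174, -0.3507, 0.3222]
ee_rot: [-2.506, -1.894, 0.001]
force: [0.2, 1.3, 0.1]
width: 0.005
gripper_force: 0.1
t 12.45 jig [  -5.  -118.1] tip z 144.2 yaw -0.277 F [0.2 1.3 0.1]
roll 0.0
(-0.005, -0.126, 0.132) [-0.008  0.     0.012]
(-0.005, -0.133, 0.118) [-0.015  0.     0.026]
(-0.005, -0.137, 0.106) [-0.019  0.     0.038]
(-0.005, -0.138, 0.096) [-0.02   0.     0.048]
```

```bash
python3 -m inch '-0.005 0 0.007 0 0; -0.009 0 0.014 0 0; -0.013 0 0.021 0 0; -0.016 0 0.028 0 0; -0.018 0 0.034 0 0' && python3 -m inch '-0.001 0 0.005 0 0; -0.001 0 0.01 0 0; -0.001 0 0.014 0 0; -0.001 0 0.014 0 0';  python3 - <<'E'
from go import *
rel([(-.005,-.138,.096)],TH)
E
```

```text
clock: 12.95
position: [0.4127, -0.3678, 0.288]
ee_rot: [-2.506, -1.894, 0.0]
force: [0.7, 1.7, 2.1]
width: 0.003
gripper_force: 1.1
clock: 13.35
position: [0.4124, -0.3688, 0.2744]
ee_rot: [2.506, 1.894, -0.001]
force: [0.1, -0.3, 0.5]
width: 0.003
gripper_force: 0.0
t 13.35 jig [  -4.9 -136.8] tip z 96.4 yaw -0.276 F [ 0.1 -0.3  0.5]
roll 0.001
(-0.005, -0.138, 0.096) [-0.001 -0.     0.   ]
```

```bash
python3 -m inch '0 0 0.003 0 0; 0 0 0.006 0 0; 0 0 0.006 0 0' && python3 -m inch '0 0 0.002 0 0; 0 0 0.004 0 0; 0 0 0.004 0 0';  python3 - <<'E'
from go import *
snap("side","s8")
rel([(-.005,-.138,.096)],TH)
a=cv2.imread("pics/s8.png")[130:330,230:450]
cv2.imwrite("pics/c8.png",cv2.resize(a,None,fx=3,fy=3,interpolation=cv2.INTER_CUBIC))
E
```

```text
clock: 13.65
position: [0.4122, -0.3696, 0.2724]
ee_rot: [2.505, 1.892, 0.005]
force: [-10.1, 11.2, 51.4]
width: 0.006
gripper_force: 25.7
clock: 13.95
position: [0.4119, -0.3703, 0.2711]
ee_rot: [2.505, 1.891, 0.009]
force: [-17.2, 20.4, 87.9]
width: 0.006
gripper_force: 44.0
t 14.0 jig [  -5.  -138.4] tip z 93.1 yaw -0.278 F [-16.4  19.5  88. ]
roll -0.001
(-0.005, -0.138, 0.096) [ 0.    -0.    -0.003]
```

View pics/c8.png

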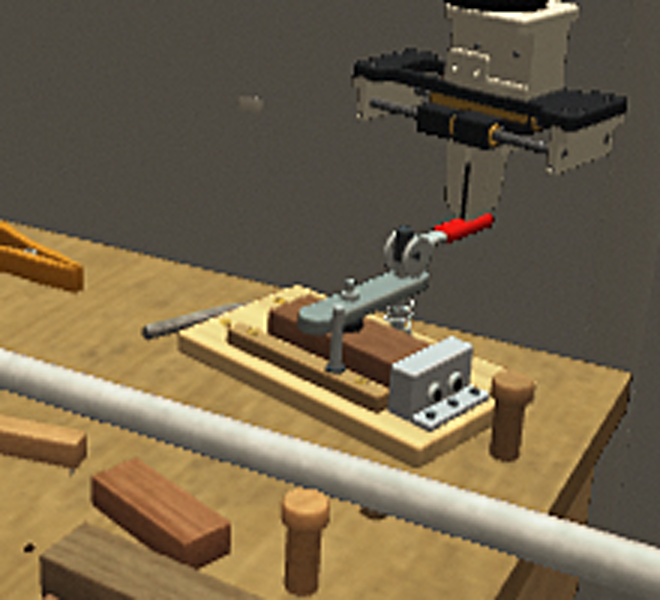

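The lever is level at its hard stop and the pad is down on the block. Release and retreat upward.

```bash
python3 -m inch '0 0 -0.01 0 0; 0 0 -0.03 0 0; 0 0 -0.06 0 0; 0 0 -0.1 0 0; 0 0 -0.15 0 0' && python3 -m inch '0.03 0 -0.02 0 0; 0.06 0.03 -0.03 0 0; 0.06 0.06 -0.03 0 0; 0.06 0.1 -0.03 0 0; 0.06 0.1 -0.03 0 0';  python3 - <<'E'
from go import *
snap("side","s9")
rel([],TH)
for n,z in(("strap_end",.064),("lever_tip",.09),("lever_hinge",.09),("block_end",.033)):
  for q in arm.place_of("side",n)[:1]: print(n,q["conf"],w2j(atz("side",q["point"],z)))
a=cv2.imread("pics/s9.png")[130:330,230:450]
cv2.imwrite("pics/c9.png",cv2.resize(a,None,fx=3,fy=3,interpolation=cv2.INTER_CUBIC))
E
```

```text
clock: 14.5
position: [0.4123, -0.3676, 0.415]
ee_rot: [-2.503, -1.893, 0.001]
force: [1.5, -0.4, 0.6]
width: 0.002
gripper_force: 0.0
clock: 15.0
position: [0.5299, -0.3365, 0.4434]
ee_rot: [2.5, 1.902, -0.0]
force: [-0.4, -0.3, -0.2]
width: 0.004
gripper_force: 0.0
t 15.05 jig [ 97.  -75.1] tip z 265.6 yaw -0.273 F [-0.4 -0.4  0.9]
roll 0.004
strap_end 0.95 [-0.00031036  0.03371387]
lever_tip 0.78 [ 0.00477027 -0.16427396]
lever_hinge 0.82 [-0.00641973 -0.06151617]
block_end 0.9 [ 0.06207256 -0.01037625]
```

View pics/c9.png

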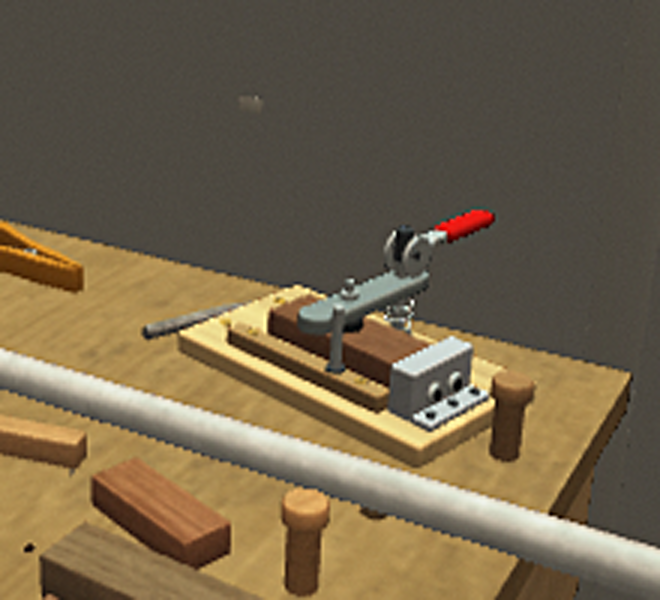

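Run:
```python
from go import *
def P(x,y,z): return np.round((proj("side",np.r_[j2w(x,y),z])-[130,230])*3)
for x in(.052,.057,.062):print(x,P(x,.0225,.048))
print("rail end",P(.075,.0245,.032),"base",P(.115,.052,.018),P(-.11,.052,.018),"guide top",P(-.068,.033,.054),"pin",P(-.0225,.0325,.08))
```

```text
0.052 [308. 267.]
0.057 [306. 262.]
0.062 [304. 257.]
rail end [319. 242.] base [329. 178.] [445. 421.] guide top [362. 391.] pin [304. 340.]
```

The block's far corner shows at col 270, where the home position projects to 267, and a gap of 5 mm would put it at 262. The block is home, so I'm handing in.

```bash
python3 -c "
from cell import arm
print(arm.sign_off())"
```

```text
the job is handed in; nothing more can be done
None
```

The job is handed in: the block is hard against the drill guide, the strap is at the stop pin over it, and the cam lever is fully down with the pad clamping; the last picture shows this, though the final lever press reached about 88 N at the wrist (limit 120 N).

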